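# Change the bend-test bed over from thin to thick rollers

## Robot

A 7-joint arm with a two-finger parallel gripper is mounted at the origin on the work surface; the furniture and walls round the work are solid. World frame = base frame: x ahead of the robot, y to its left, z up, the work surface at z = 0. Lengths are in m, angles in degrees, forces in N, time in s.
With the tool pointing down it reaches from about 0.425 to 0.875 m from the base axis. Payload 4.7 kg.
Tool frame: the origin (TCP) lies between the finger pads; the fingertips stand 8 mm ahead of it and the grasp point (between the pads) lies 11 mm behind it; z points along the fingers, y is the line along which they close (so a half turn about z gives the same grasp; the last joint's range is limited). The gripper opens to 87 mm and grips with 3 to 60 N. Pads are 19 mm wide; open, the fingers measure 117 mm over their backs; the gripper's body (75 mm by 190 mm) begins 51 mm behind the grasp point.
Start: joints at [-65.14, 18.392, -4.016, 83.108, 1.295, 78.541, -3.26], TCP at [0.265, 0.594, 0.231] pointing down, gripper open.
Joint ranges: [-163.93, 163.93], [-17.29, 119.83], [-79.2, 71.16], [3.27, 140.29], [-89.18, 269.18], [5.43, 117.66], [-154.24, 154.24]. Speed limits (degrees/s): [147.25, 147.25, 180, 180, 180, 180, 180].

## Interface

Orientations are given as [roll, pitch, yaw] about the fixed x, y, z axes, in that order (R = Rz(yaw) Ry(pitch) Rx(roll)).
In Python, from cell import env, viewer gives the robot as it stands. The module is installed in compiled form; this text tells all that it offers.
- The arm moves only by the tool arm_command, never from a script. Its argument "series" is a list of rows, each a list of 2 entries, a list of its own where there are three numbers: the shift along the tool's x, y, z in mm, then the turn about the tool's z in rad. A call has exactly 5 rows; each row is the pose to reach, as a shift and turn from the pose commanded when the call began, along the tool's axes at that moment; what a row does not reach only later rows make up. A row lasts 1/10 s, in which the tool goes at most 50 mm and 8.59 degrees, less where a joint would pass 70% of its speed; a pose out of reach is approached as far as the arm can. A call with a gripper value outside its range is refused whole. "grip" is the gripper command: -1 is fully open, 1 is shut, values between are in proportion, set as the call begins (left out, the last holds). The fingers move at their own pace and stop on an object; "grip_force" is the grip in N (left out, the last holds). Time passes only in rows, so rows that repeat a pose let the fingers close, or fill a call up. It gives the time, the measured TCP pose, the force, the opening and the grip force at its end, in the units of the state.
- env.get_obs(): the state, without advancing time (a new reading comes with each control period).
- viewer.read_camera(name): name is "scene" or "top" or "wrist"; returns (picture, depth): 384x512x3 uint8, blue, green, red; 384x512 float32, m along the optical axis (not along the pixel's ray), 0 where there is no reading.
- viewer.calibration(name): a dict with "K" (3x3 intrinsics, pixels), "T" (4x4, takes a point from camera to world coordinates); the wrist camera has in their place "hand_eye" (4x4, takes a point from camera to tool coordinates, whose origin is the TCP and whose axes are the flange's). Camera axes: x right, y up, looking along -z (the intrinsics and any distortion apply to the point x, -y, -z); pixel columns grow to the right and rows downward; lengths in m; the calibration is good to about 2 mm. A picture is of the moment at which its call begins: read the wrist's pose just before it. calibration takes no time and is no camera call.
- env.sign_off(): hands the job in; it is judged then, once.
The state is a dict: "time_s": time; "qpos": joint angles; "joint_velocities": joint speeds; "effort": joint torques, N m; "tool_pos": TCP position; "tool_rot": TCP orientation; "force": force on the tool from outside, world axes, zero at the start; "wrist_torque": the same for the moment, N m; "grip_width": finger opening in m; "grasp_force": force on a finger pad.
Only numpy, scipy, OpenCV 4.12 (cv2) and the standard library are available. Lean on these libraries where they do the work, as an engineer would, in place of code of your own. Each camera call takes 0.05 s, during which the arm holds its last target. There are 200 camera calls.

## Task

Change the bend-test bed over to the thick support rollers: the two thick rollers from the roller rack go into the two saddles of the bed, and the two thin rollers that are in the bed go into the two rack places the thick ones leave. Every place is taken, so park one roller on the empty V-block stand meanwhile, set every ground roller down without dropping it, and never lay one on the bench or a base plate. Seat each roller squarely and about centred lengthwise in its pair of V notches, leave the single middle-sized roller in its rack place, and let the V-block stand be empty again at the end.

Things in the scene. Friction and masses are not known exactly. Their poses are not given: they have to be found in the camera images.
- thick_1: One of the two thick rollers: bright steel bar, fine groove near each end, 30 mm diameter, 110 mm long, about 0.6 kg, lying level in a place of the rack at the start. The two are alike and either may go into either saddle. Axis 63 mm above the bench when seated in any notch pair. Origin at the middle of its length, on its axis; its own y axis runs along the roller (it may roll about it). 
- thick_2: One of the two thick rollers: bright steel bar, fine groove near each end, 30 mm diameter, 110 mm long, about 0.6 kg, lying level in a place of the rack at the start. The two are alike and either may go into either saddle. Axis 63 mm above the bench when seated in any notch pair. Origin at the middle of its length, on its axis; its own y axis runs along the roller (it may roll about it). 
- thin_1: One of the two thin rollers: bright steel bar, fine groove near each end, 14 mm diameter, 110 mm long, about 0.13 kg, lying level in a saddle of the bend-test bed at the start. The two are alike and either may go into either rack place. Axis 52 mm above the bench when seated in any notch pair. Origin at the middle of its length, on its axis; its own y axis runs along the roller (it may roll about it). 
- thin_2: One of the two thin rollers: bright steel bar, fine groove near each end, 14 mm diameter, 110 mm long, about 0.13 kg, lying level in a saddle of the bend-test bed at the start. The two are alike and either may go into either rack place. Axis 52 mm above the bench when seated in any notch pair. Origin at the middle of its length, on its axis; its own y axis runs along the roller (it may roll about it). 
- mid_roller: The single middle-sized roller: bright steel bar, fine groove near each end, 22 mm diameter, 110 mm long, about 0.33 kg, in one of the three rack places (which one varies). It stays where it is. Axis 58 mm above the bench when seated in any notch pair. Origin at the middle of its length, on its axis; its own y axis runs along the roller (it may roll about it). 
- bend_bed: Bend-test bed, fixed: bright steel plate 180 x 106 x 14 mm with a dark slot along it and two dark steel saddles. Origin: centre of underside, on the bench; x along the 180, z up. Seats at x = -50 and +50 mm, y = 0. Each seat is a pair of 10 mm cheeks with 90 degree V notches (lowest line z = 42, top 58, 32 wide there), 64 clear between them for the fingers; a roller lies in it along y. Floor between: 20, screw heads 24.
- roller_rack: Roller rack, fixed: aluminium plate 238 x 100 x 10 mm with two black comb rails along it. Origin: centre of underside, on the bench; x along the 238, z up. Seats at x = -76, 0 and +76 mm, y = 0. Each seat is a pair of 9 mm rails with 90 degree V notches (lowest line z = 42, top 58, 32 wide there), 64 clear between them for the fingers; a roller lies in it along y. Floor between: 10.
- v_stand: V-block stand, fixed, empty at the start: small grey and steel plate 84 x 114 x 17 mm with a pair of steel V-blocks. Origin: centre of underside, on the bench; z up. One seat at x = 0, y = 0. Each seat is a pair of 16 mm blocks with 90 degree V notches (lowest line z = 42, top 58, 32 wide there), 64 clear between them for the fingers; a roller lies in it along y. Floor between: 17.
There are look-alikes about, which are no part of the job. Leave any orange look-alike of the thick_1 alone.

How it is judged:
By the outcome, as a careful person would: the job done as asked, in the order asked, and still so for the second after the job is handed in, with the robot touching nothing.
It also fails if it takes over 115 s, if anything falls off the work surface, if the arm or the gripper's body presses on something with over 40 N, if the wrist force passes 120 N, or if a joint passes its speed limit or range.

## Working session

There is one attempt and no reset: what is moved stays moved. The work goes in short steps, Python scripts to look and compute and a tool call to move; the robot and the scene stay as the last step left them, time stands still between calls to the robot, and variables do not carry over. Pictures are saved under pics/ and viewed, at most 14 in all, crops included, and the job is handed in when it is done.

Besides the shell and the picture viewer there is one more tool, called after "Emit:" as a command line: name --argument value ..., lists and objects as JSON in quotes. arm_command: Moves the arm, as the interface text tells. Its arguments: {"type":"object","properties":{"series":{"type":"array"},"grip":{"type":"number"},"grip_force":{"type":"number"}},"required":["series"]}

```bash
mkdir -p pics; cat > h.py <<'E'
import numpy as np,cv2
from cell import env,viewer
from scipy.spatial.transform import Rotation as R
def shot(n):
    o=env.get_obs(); im,d=viewer.read_camera(n); c=viewer.calibration(n)
    K=np.array(c["K"])
    if n=="wrist":
        T=np.eye(4);T[:3,:3]=R.from_euler('xyz',o["tool_rot"],degrees=True).as_matrix();T[:3,3]=o["tool_pos"];T=T@np.array(c["hand_eye"])
    else: T=np.array(c["T"])
    return im,d,K,T,c
def cloud(d,K,T):
    v,u=np.indices(d.shape); P=np.stack([(u-K[0,2])/K[0,0]*d,-(v-K[1,2])/K[1,1]*d,-d],-1)
    W=P@T[:3,:3].T+T[:3,3]; W[d==0]=np.nan; return W
E
python3 - <<'E'
from h import *
print(env.get_obs())
for n in("top","scene"):
    im,d,K,T,c=shot(n);cv2.imwrite(f"pics/{n}0.png",cv2.resize(im,(800,600)))
    W=cloud(d,K,T);np.savez(f"{n}0.npz",W=W,im=im,d=d,K=K,T=T);print(n,c)
E
```

```text
{'time_s': 0.0, 'qpos': array([-65.14335939,  18.43832236,  -4.01364778,  83.17498898,
         1.2975174 ,  78.53980341,  -3.26133021]), 'joint_velocities': array([ 0.01961702,  0.00340619, -0.09261964,  0.0368683 ,  0.00474169,
        0.01265272,  0.0499212 ]), 'effort': array([-5.81726249e-05, -4.91290033e+01, -4.03976664e-01, -3.12530673e+01,
       -6.38409681e-02,  4.35607194e-02,  1.75577734e-04]), 'tool_pos': array([0.26474582, 0.59305824, 0.22946884]), 'tool_rot': array([-1.79892259e+02,  8.78281950e-03,  1.55950504e+02]), 'force': array([ 0.25462716, -0.16450954, -0.23525574]), 'wrist_torque': array([-0.02922162, -0.02834528, -0.00858354]), 'grasp_force': 0.0, 'grip_width': 0.08716930637785379}
top {'K': array([[418.58188027,   0.        , 252.12653468],
       [  0.        , 418.58188027, 187.36552214],
       [  0.        ,   0.        ,   1.        ]]), 'T': array([[ 0.01320987,  0.99017251, -0.1392261 ,  0.39479496],
       [-0.99962888,  0.01639506,  0.02175574,  0.03849906],
       [ 0.02382456,  0.13888704,  0.99002161,  1.06404853],
       [ 0.        ,  0.        ,  0.        ,  1.        ]])}
scene {'K': array([[394.75405606,   0.        , 259.13078779],
       [  0.        , 394.75405606, 189.9164565 ],
       [  0.        ,   0.        ,   1.        ]]), 'T': array([[ 0.43207271,  0.51567644, -0.73985876, -0.27343847],
       [-0.90180288,  0.23973276, -0.35955495, -0.36641172],
       [-0.00804563,  0.82256065,  0.56862048,  0.66020735],
       [ 0.        ,  0.        ,  0.        ,  1.        ]])}
```

View pics/top0.png

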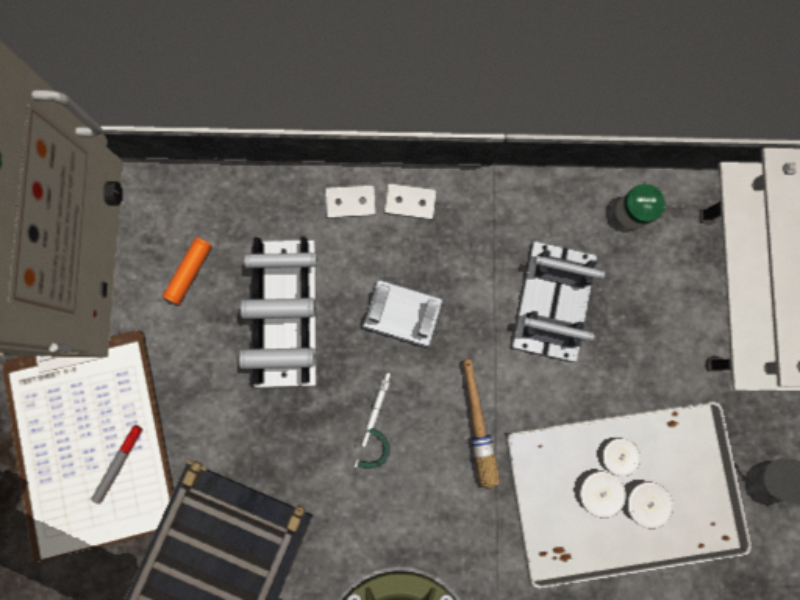

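View pics/scene0.png

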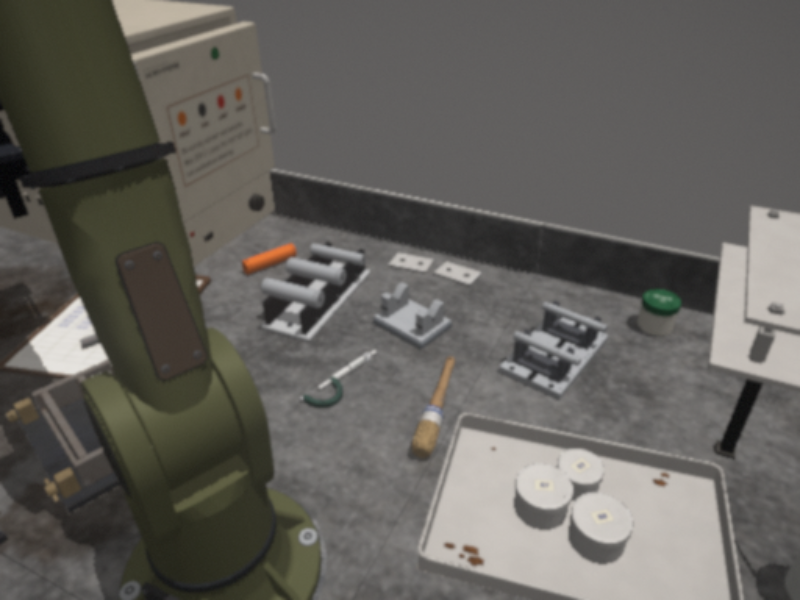

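The top view (800x600) shows the rack at about (280,310) with its top roller (280,260) looking thinner. The stand is at (403,313) and the bed at (556,300), with thin rollers at (570,268) and (558,328). The orange decoy is at (187,270). Next I'll measure these from depth.

```bash
python3 - <<'E'
from h import *
z=np.load("top0.npz");W=z["W"];s=512/800
def blob(name,u0,v0,u1,v1,lo,hi):
    P=W[int(v0*s):int(v1*s),int(u0*s):int(u1*s)].reshape(-1,3);P=P[(P[:,2]>lo)&(P[:,2]<hi)]
    c=np.median(P,0);a=P[:,:2];r=cv2.minAreaRect((a*1000).astype(np.float32))
    w,V=np.linalg.eigh(np.cov((a-a.mean(0)).T));ax=V[:,1]
    print(name,len(P),"med",c.round(4),"rect",np.round(r[0],1),np.round(r[1],1),"ang",round(np.degrees(np.arctan2(ax[1],ax[0])),1),"z95",np.nanpercentile(P[:,2],95).round(4))
blob("rTop",235,245,325,278,.062,.2)
blob("rMid",235,292,325,324,.062,.2)
blob("rLow",232,342,325,376,.062,.2)
blob("bTop",535,255,612,285,.05,.2)
blob("bLow",518,315,600,345,.05,.2)
blob("stand",360,275,450,350,.045,.2)
blob("standAll",355,270,450,350,.01,.2)
blob("orange",160,235,215,310,.01,.2)
for n,u,v in(("wall",300,135),("cabinet edge",118,300),("shelf",735,250),("cabtop",60,200),("jar",645,200),("ped",235,490)): print(n,W[int(v*s),int(u*s)].round(3))
E
```

```text
rTop 358 med [0.5837 0.1915 0.0674] rect [584.7 192.7] [ 21.8 109. ] ang 92.5 z95 0.071
rMid 587 med [0.5075 0.1921 0.076 ] rect [510.2 193.4] [ 35.7 110.8] ang 92.6 z95 0.0801
rLow 589 med [0.4325 0.1932 0.0761] rect [432.8 192.6] [ 28.5 110.3] ang 92.1 z95 0.08
bTop 320 med [ 0.5816 -0.2627  0.0575] rect [ 579.7 -258.9] [108.8  36.2] ang 79.1 z95 0.061
bLow 333 med [ 0.4848 -0.2402  0.0575] rect [ 484.5 -239.7] [109.1  34.1] ang 79.7 z95 0.0617
stand 282 med [0.5104 0.0006 0.0563] rect [510.4   0.8] [95.8 55.9] ang 73.7 z95 0.0604
standAll 1476 med [5.08e-01 5.00e-04 1.79e-02] rect [5.106e+02 5.000e-01] [113.7  84.4] ang 73.9 z95 0.0581
orange 546 med [0.5711 0.3468 0.0272] rect [573.4 349. ] [ 30.  109.3] ang 154.1 z95 0.0319
wall [0.77  0.164 0.109]
cabinet edge [0.525 0.463 0.004]
shelf [ 0.59  -0.462  0.169]
cabtop [0.619 0.442 0.257]
jar [ 0.692 -0.381  0.059]
ped [0.231 0.259 0.009]
```

```bash
cat >> h.py <<'E'
def rel(x,y,z,yaw,o=None):
    o=o or env.get_obs();M=R.from_euler('xyz',o["tool_rot"],degrees=True).as_matrix()
    s=M.T@(np.array([x,y,z])-o["tool_pos"])*1000
    t=-((yaw-o["tool_rot"][2]+90)%180-90)
    print("shift",s.round(1),"turn",np.radians(t).round(4),"from",np.round(o["tool_pos"],4),"yaw",o["tool_rot"][2].round(2))
E
python3 - <<'E'
from h import *
W=np.load("top0.npz")["W"][:,:90].reshape(-1,3);P=W[W[:,2]>.1]
print(P.min(0),P.max(0))
for a in np.arange(.2,.9,.05):
    Q=P[(P[:,0]>a)&(P[:,0]<a+.05)]
    if len(Q):print(a.round(2),len(Q),Q[:,1].min().round(3),Q[:,2].max().round(3))
W=np.load("scene0.npz")["W"].reshape(-1,3);P=W[(W[:,2]>.08)&(W[:,1]<.7)&(W[:,1]>.3)]
for a in np.arange(.1,.9,.05):
    Q=P[(P[:,0]>a)&(P[:,0]<a+.05)]
    if len(Q):print(a.round(2),len(Q),np.percentile(Q[:,1],3).round(3),Q[:,2].max().round(3))
rel(.40,.40,.23,92.3);rel(.508,.1925,.19,92.3);
E
```

```text
[0.42937457 0.28836229 0.10014436] [0.78176549 0.57408766 0.44177274]
0.4 730 0.436 0.355
0.45 1585 0.441 0.363
0.5 1625 0.44 0.37
0.55 1676 0.44 0.38
0.6 1716 0.441 0.388
0.65 1767 0.441 0.397
0.7 1867 0.409 0.405
0.75 5680 0.288 0.442
0.2 538 0.499 0.337
0.25 201 0.5 0.393
0.3 8 0.62 0.329
0.4 36 0.439 0.424
0.45 1443 0.442 0.449
0.5 1773 0.441 0.449
0.55 1677 0.441 0.449
0.6 1593 0.442 0.449
0.65 1501 0.442 0.449
0.7 1714 0.412 0.449
0.75 5518 0.305 0.466
shift [-2.022e+02 -1.212e+02 -2.000e-01] turn 1.1109 from [0.2648 0.5931 0.2296] yaw 155.95
shift [-385.3 -266.7   40.1] turn 1.1109 from [0.2648 0.5931 0.2296] yaw 155.95
```

```bash
python3 - <<'E'
from h import *
rel(.335,.32,.22,92.3)
E
```

```text
shift [-175.4 -220.8   10. ] turn 1.1109 from [0.2648 0.5931 0.2296] yaw 155.95
```

Emit:
arm_command --series '[[[-29,-37,2],0.1],[[-58,-74,4],0.2],[[-88,-110,6],0.3],[[-117,-147,8],0.4],[[-146,-184,10],0.5]]' --grip 0.0

```text
time_s: 0.6
tool_pos: [0.3234, 0.3639, 0.22]
tool_rot: [-180.0, 0.0, 127.1]
force: [1.9, -0.4, -0.1]
grip_width: 0.0552
grasp_force: 0.0
```

```bash
python3 - <<'E'
from h import *
rel(.508,.1925,.19,92.3)
E
```

```text
shift [-248.    44.    30.1] turn 0.6068 from [0.3234 0.3639 0.22  ] yaw 127.06
```

Emit:
arm_command --series '[[[-40,7,5],0.12],[[-88,15,10],0.25],[[-136,24,15],0.38],[[-184,33,20],0.5],[[-232,41,25],0.607]]'

```text
time_s: 1.1
tool_pos: [0.4975, 0.2048, 0.1953]
tool_rot: [180.0, -0.0, 92.3]
force: [0.6, 0.2, -0.3]
grip_width: 0.0435
grasp_force: 0.0
```

```bash
python3 - <<'E'
from h import *
rel(.508,.1925,.19,92.3)
im,d,K,T,c=shot("wrist");cv2.imwrite("pics/w1.png",cv2.resize(im,(640,480)));print(c["hand_eye"])
W=cloud(d,K,T);np.savez("w1.npz",W=W)
E
```

```text
shift [-12.7  10.    5.3] turn -0.0005 from [0.4975 0.2048 0.1953] yaw 92.27
[[-1.69202142e-04  9.66547794e-01  2.56486516e-01  7.07488726e-02]
 [ 9.99998706e-01  5.73814287e-04 -1.50267942e-03  8.34470644e-04]
 [-1.59958711e-03  2.56485930e-01 -9.66546641e-01 -1.53174760e-01]
 [ 0.00000000e+00  0.00000000e+00  0.00000000e+00  1.00000000e+00]]
```

View pics/w1.png

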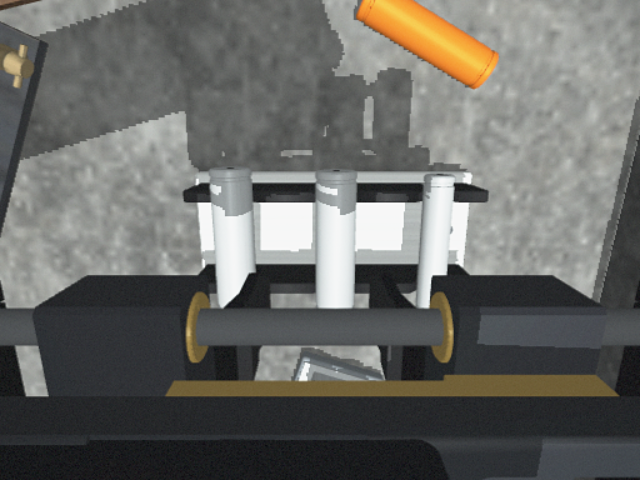

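The wrist view shows three rack rollers (640x480): thick at (235,240) and (335,240), the thinner mid roller at (435,240). I'll fit the axes from wrist depth.

```bash
cat >> h.py <<'E'
def axis(W,cx,cy,lo,hi,rad,L=.06):
    """fit roller axis from near-top surface points around (cx,cy): line x=f(y), z=axis height by circle fit"""
    P=W.reshape(-1,3);P=P[np.isfinite(P).all(1)];P=P[(abs(P[:,0]-cx)<rad*1.4+.005)&(abs(P[:,1]-cy)<L)&(P[:,2]>lo)&(P[:,2]<hi)]
    from scipy.optimize import least_squares
    f=lambda p:np.hypot((P[:,0]-p[0]-p[1]*(P[:,1]-cy))/np.sqrt(1+p[1]**2),P[:,2]-p[2])-rad
    r=least_squares(f,[cx,0,lo],loss="soft_l1",f_scale=.001).x
    print("axis x at cy",r[:1].round(4),"yaw",(90-np.degrees(np.arctan(r[1]))).round(2),"z",r[2].round(4),"y range",np.percentile(P[:,1],[1,99]).round(4),len(P),"rms",np.std(f(r)).round(4))
E
python3 - <<'E'
from h import *
for f in("w1","top0"):
    W=np.load(f+".npz")["W"]
    axis(W,.508,.192,.064,.085,.015);axis(W,.4325,.193,.064,.085,.015);axis(W,.584,.192,.06,.078,.011)
W=np.load("top0.npz")["W"]
axis(W,.5805,-.26,.053,.07,.007);axis(W,.4845,-.24,.053,.07,.007)
E
```

```text
axis x at cy [0.5114] yaw 92.29 z 0.062 y range [0.1501 0.2494] 3438 rms 0.0008
axis x at cy [0.4353] yaw 92.28 z 0.0619 y range [0.1502 0.2482] 3167 rms 0.0008
axis x at cy [0.5874] yaw 92.19 z 0.0565 y range [0.1497 0.2489] 2015 rms 0.0007
axis x at cy [0.5091] yaw 92.35 z 0.0634 y range [0.1387 0.2477] 581 rms 0.0018
axis x at cy [0.4331] yaw 92.09 z 0.0634 y range [0.1378 0.2458] 580 rms 0.0014
axis x at cy [0.5851] yaw 92.21 z 0.0579 y range [0.1385 0.2462] 400 rms 0.0017
axis x at cy [0.5825] yaw 80.33 z 0.0525 y range [-0.3116 -0.2077] 256 rms 0.0028
axis x at cy [0.4848] yaw 80.55 z 0.0528 y range [-0.2909 -0.1867] 279 rms 0.0029
```

```bash
python3 - <<'E'
from h import *
W=np.load("top0.npz")["W"];s=.64
def plate(n,u0,v0,u1,v1,lo,hi):
    P=W[int(v0*s):int(v1*s),int(u0*s):int(u1*s)].reshape(-1,3);P=P[(P[:,2]>lo)&(P[:,2]<hi)]
    m=cv2.minAreaRect((P[:,:2]*1000).astype(np.float32));print(n,len(P),np.round(m[0],1),np.round(m[1],1),round(m[2],1))
plate("rack",245,230,325,395,.006,.02)
plate("bed",505,235,605,368,.009,.02)
plate("rackrails",245,230,325,395,.006,.055)
plate("stand",355,270,450,350,.01,.023)
E
```

```text
rack 1655 [511.3 192.3] [247.4 100. ] 2.7
bed 1875 [ 534.3 -247.1] [107.1 180.4] 77.8
rackrails 1936 [511.3 191.8] [247.5 100.2] 3.0
stand 1144 [5.106e+02 5.000e-01] [113.7  84.4] 73.9
```

```bash
python3 - <<'E'
from h import *
rel(.5108,.193,.052,92.3)
E
```

```text
shift [ -2.3   6.8 142.6] turn -0.0154 from [0.5033 0.1959 0.1946] yaw 91.42
```

Emit:
arm_command --series '[[[-2,7,20],-0.015],[[-2,7,50],-0.015],[[-2,7,80],-0.015],[[-2,7,100],-0.015],[[-2,7,100],-0.015]]'

```text
time_s: 1.65
tool_pos: [0.5008, 0.2036, 0.0922]
tool_rot: [-179.6, 0.2, 93.4]
force: [-0.0, -0.7, -0.0]
grip_width: 0.0434
grasp_force: 0.0
```

```bash
python3 - <<'E'
from h import *
im,d,K,T,c=shot("wrist");W=cloud(d,K,T)
axis(W,.51,.192,.064,.085,.015)
rel(.511,.193,.052,92.3)
E
```

```text
axis x at cy [0.5112] yaw 92.27 z 0.062 y range [0.1557 0.2496] 6029 rms 0.0014
shift [-11.7   8.2  42.2] turn 0.0193 from [0.5022 0.2042 0.0943] yaw 93.41
```

Emit:
arm_command --series '[[[-12,8,4],0.019],[[-12,8,14],0.019],[[-12,8,28],0.019],[[-12,8,38],0.019],[[-12,8,42],0.019]]'

```text
time_s: 2.2
tool_pos: [0.5111, 0.1929, 0.0518]
tool_rot: [-179.9, 0.1, 92.3]
force: [-0.4, -0.4, -0.6]
grip_width: 0.0436
grasp_force: 0.0
```

Emit:
arm_command --series '[[[0,0,0],0],[[0,0,0],0],[[0,0,0],0],[[0,0,0],0],[[0,0,0],0]]' --grip 0.8 --grip_force 35

```text
time_s: 2.7
tool_pos: [0.51, 0.1933, 0.0534]
tool_rot: [-179.7, 0.0, 92.3]
force: [-5.3, -0.2, 2.1]
grip_width: 0.0294
grasp_force: 35.0
```

```bash
python3 - <<'E'
from h import *
o=env.get_obs();print(o["tool_pos"],o["tool_rot"],o["grip_width"],o["grasp_force"],o["force"])
E
```

```text
[0.51002138 0.19326094 0.05341293] [-1.79743566e+02  1.34125739e-02  9.23221576e+01] 0.029440126462342894 35.00044763088226 [-5.32115012 -0.15035185  2.0635751 ]
```

Emit:
arm_command --series '[[[0,0,-5],0],[[0,0,-20],0],[[0,0,-40],0],[[0,0,-60],0],[[-10,0,-70],0]]'

```text
time_s: 3.2
tool_pos: [0.514, 0.185, 0.1265]
tool_rot: [179.8, -0.2, 92.4]
force: [-0.2, 0.2, -4.0]
grip_width: 0.0293
grasp_force: 35.0
```

Emit:
arm_command --series '[[[-30,-1,0],0.06],[[-75,-3,0],0.14],[[-120,-5,0],0.22],[[-160,-7,0],0.3],[[-182,-7,0],0.321]]'

```text
time_s: 3.7
tool_pos: [0.5117, -0.0054, 0.1234]
tool_rot: [-180.0, 0.1, 73.4]
force: [-0.6, 0.3, -4.7]
grip_width: 0.0295
grasp_force: 35.0
```

Emit:
arm_command --series '[[[0,0,5],0],[[0,0,10],0],[[0,0,10],0],[[0,0,10],0],[[0,0,10],0]]'

```text
time_s: 4.2
tool_pos: [0.513, 0.002, 0.1136]
tool_rot: [-180.0, -0.0, 74.0]
force: [-0.0, 0.5, -4.4]
grip_width: 0.0289
grasp_force: 35.0
```

```bash
python3 - <<'E'
from h import *
rel(.5106,.0005,.0534,73.9)
o=env.get_obs();print(o["force"],o["grip_width"])
im,d,K,T,c=shot("wrist");cv2.imwrite("pics/w2.png",cv2.resize(im,(640,480)))
np.savez("w2.npz",W=cloud(d,K,T))
im,d,K,T,c=shot("top");cv2.imwrite("pics/t2.png",cv2.resize(im[150:260,200:330],None,fx=5,fy=5))
E
```

```text
shift [-2.2 -1.9 60.2] turn 0.0021 from [0.513  0.002  0.1136] yaw 74.02
[-0.03894336  0.53855406 -4.37327809] 0.02890998944769168
```

View pics/w2.png

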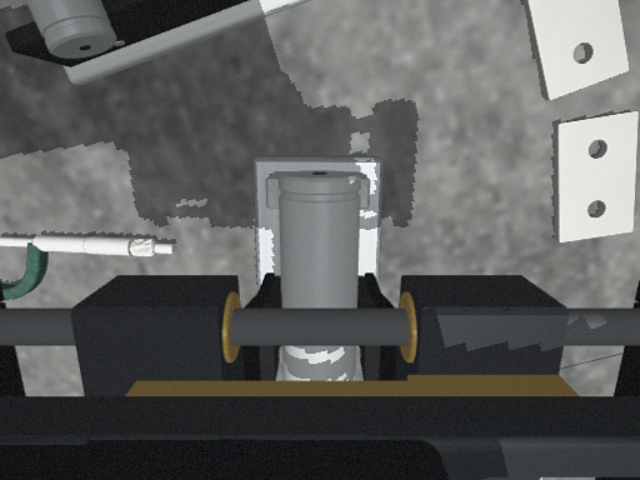

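The wrist view shows the roller (280–358 px wide) centred over the stand's far V-block (267–373), pointing along it. Lowering.

Emit:
arm_command --series '[[[-2,-2,15],0],[[-2,-2,35],0],[[-2,-2,48],0],[[-2,-2,54],0],[[-2,-2,56],0]]'

```text
time_s: 4.8
tool_pos: [0.5103, -0.0003, 0.057]
tool_rot: [-180.0, 0.0, 73.9]
force: [-0.3, 0.3, -4.4]
grip_width: 0.0292
grasp_force: 35.0
```

Emit:
arm_command --series '[[[0,0,1],0],[[0,0,2],0],[[0,0,3],0],[[0,0,4],0],[[0,0,4],0]]'

```text
time_s: 5.3
tool_pos: [0.5109, -0.0003, 0.0539]
tool_rot: [179.9, -0.0, 73.9]
force: [0.8, -0.3, -4.7]
grip_width: 0.0289
grasp_force: 35.0
```

Emit:
arm_command --series '[[[0,0,0.5],0],[[0,0,1],0],[[0,0,1.5],0],[[0,0,1.5],0],[[0,0,1.5],0]]'

```text
time_s: 5.8
tool_pos: [0.5113, -0.0004, 0.0534]
tool_rot: [179.9, -0.1, 73.9]
force: [-3.6, -0.7, 6.5]
grip_width: 0.0294
grasp_force: 35.0
```

Emit:
arm_command --series '[[[0,0,0],0],[[0,0,0],0],[[0,0,0],0],[[0,0,0],0],[[0,0,-8],0]]' --grip 0.0

```text
time_s: 6.3
tool_pos: [0.5095, -0.0004, 0.0594]
tool_rot: [-179.9, 0.1, 73.9]
force: [-0.3, -0.4, 0.3]
grip_width: 0.0431
grasp_force: 0.0
```

Emit:
arm_command --series '[[[0,0,-20],0],[[0,0,-50],0],[[0,0,-80],0],[[0,0,-105],0],[[0,0,-105],0]]'

```text
time_s: 6.8
tool_pos: [0.5132, -0.0003, 0.1694]
tool_rot: [179.6, -0.2, 73.9]
force: [-0.3, -0.1, -0.2]
grip_width: 0.0439
grasp_force: 0.0
```

```bash
python3 - <<'E'
from h import *
o=env.get_obs();print(o["force"],o["grip_width"])
rel(.54,-.20,.16,79.3)
im,d,K,T,c=shot("wrist");W=cloud(d,K,T);axis(W,.5108,.0,.064,.085,.015)
E
```

```text
[-0.25561903 -0.08216799 -0.15960432] 0.043949136882991326
shift [-184.5   81.1    9.3] turn -0.0943 from [ 5.132e-01 -3.000e-04  1.694e-01] yaw 73.89
axis x at cy [0.5124] yaw 73.68 z 0.062 y range [-0.0419  0.0546] 4116 rms 0.0008
```

Emit:
arm_command --series '[[[-40,6,2],-0.02],[[-88,14,4],-0.04],[[-136,22,6],-0.06],[[-184,30,8],-0.08],[[-225,37,9],-0.098]]'

```text
time_s: 7.35
tool_pos: [0.482, -0.2291, 0.1551]
tool_rot: [-179.9, 0.0, 79.5]
force: [0.6, -0.8, 0.3]
grip_width: 0.0433
grasp_force: 0.0
```

Emit:
arm_command --series '[[[-12,2,0],0],[[-12,2,0],0],[[-12,2,0],0],[[-12,2,0],0],[[-12,2,0],0]]'

```text
time_s: 7.85
tool_pos: [0.484, -0.2369, 0.1559]
tool_rot: [-180.0, -0.0, 79.7]
force: [-0.9, -1.0, 0.4]
grip_width: 0.0435
grasp_force: 0.0
```

```bash
python3 - <<'E'
from h import *
im,d,K,T,c=shot("wrist");W=cloud(d,K,T);np.savez("w3.npz",W=W)
cv2.imwrite("pics/w3.png",cv2.resize(im,(640,480)))
axis(W,.4848,-.2395,.053,.068,.007);axis(W,.5825,-.26,.053,.068,.007)
rel(.4848,-.2395,.041,79.5)
E
```

```text
axis x at cy [0.4867] yaw 79.74 z 0.0509 y range [-0.2812 -0.1862] 1962 rms 0.0027
axis x at cy [0.5845] yaw 79.23 z 0.0509 y range [-0.276  -0.2057] 1465 rms 0.0026
shift [ -2.1   1.2 115. ] turn 0.0031 from [ 0.484  -0.2372  0.156 ] yaw 79.67
```

View pics/w3.png

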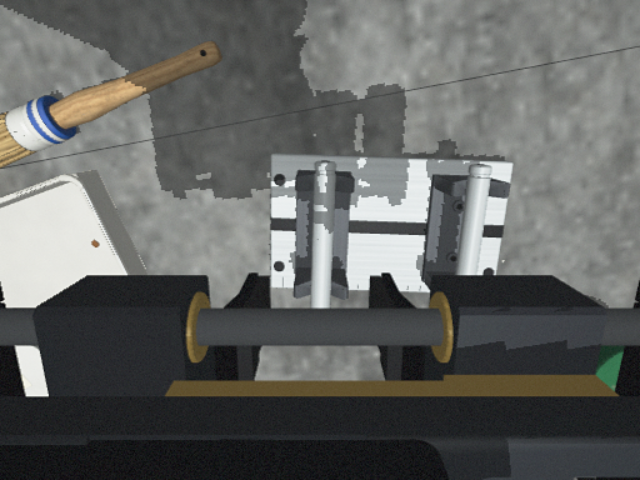

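```bash
python3 - <<'E'
from h import *
W=np.load("w3.npz")["W"]
for u,v in((380,228),(300,228),(460,228),(380,160),(380,270),(300,285),(325,170),(322,300),(480,170),(340,180),(342,285),(505,165),(275,160)):
    print(u,v,W[int(v/1.25),int(u/1.25)].round(4))
P=W.reshape(-1,3);P=P[(P[:,2]>.008)&(P[:,2]<.02)&(P[:,0]>.42)&(P[:,0]<.65)&(P[:,1]<-.15)]
print(cv2.minAreaRect((P[:,:2]*1000).astype(np.float32)),len(P))
E
```

```text
380 228 [ 0.5311 -0.2451  0.0141]
300 228 [ 0.4712 -0.233   0.0189]
460 228 [ 0.5901 -0.2549  0.0183]
380 160 [ 0.5383 -0.1947  0.0133]
380 270 [ 0.5264 -0.2799  0.0125]
300 285 [ 0.4667 -0.2647  0.055 ]
325 170 [ 0.4973 -0.1905  0.0579]
322 300 [ 0.4793 -0.2769  0.0581]
480 170 [ 0.5937 -0.2082  0.0566]
340 180 [ 0.5057 -0.1993  0.0504]
342 285 [ 0.4946 -0.269   0.0569]
505 165 [ 0.6285 -0.2148  0.0136]
275 160 [ 0.4623 -0.1809  0.0133]
((536.858642578125, -246.08599853515625), (106.00988006591797, 179.42237854003906), 77.82328033447266) 13552
```

```bash
python3 - <<'E'
from h import *
for f in("w3","top0"):
  W=np.load(f+".npz")["W"].reshape(-1,3);W=W[np.isfinite(W).all(1)]
  for cx,cy in((.4858,-.2395),(.5835,-.26)):
    yaw=np.radians(79);a=np.array([np.cos(yaw),np.sin(yaw)]);n=np.array([a[1],-a[0]])
    for it in range(6):
        q=W[:,:2]-[cx,cy];m=(abs(q@n)<.0065)&(abs(q@a)<.056)&(W[:,2]>.0535)&(W[:,2]<.066)
        # exclude cheek zones where notch walls may confuse
        Q=W[m];s=(Q[:,:2]-[cx,cy])@a;t=(Q[:,:2]-[cx,cy])@n
        p=np.polyfit(s,t,1);cx,cy=np.array([cx,cy])+p[1]*n;yaw-=np.arctan(p[0]);a=np.array([np.cos(yaw),np.sin(yaw)]);n=np.array([a[1],-a[0]])
    print(f,round(cx,4),round(cy,4),"yaw",np.degrees(yaw).round(2),"ends",np.percentile(s,[.5,99.5]).round(4),len(Q))
E
```

```text
w3 0.4865 -0.2396 yaw 77.8 ends [-0.0431  0.0549] 1773
w3 0.5826 -0.2598 yaw 77.32 ends [-0.0169  0.0559] 1299
top0 0.4842 -0.2392 yaw 78.06 ends [-0.0544  0.0539] 231
top0 0.5815 -0.2596 yaw 77.27 ends [-0.0531  0.0543] 217
```

The wrist view shows the bed fully: slot at row 228, near thin roller along column 322 (ends at rows 165–300), far roller at (480,170). The near roller is centred under the gripper; going down.

Emit:
arm_command --series '[[[-2,2,25],0.031],[[-2,2,60],0.031],[[-2,2,90],0.031],[[-2,2,107],0.031],[[-2,2,114],0.031]]'

```text
time_s: 8.4
tool_pos: [0.484, -0.2398, 0.0402]
tool_rot: [-179.8, -0.0, 77.8]
force: [-0.0, 0.2, 0.4]
grip_width: 0.0436
grasp_force: 0.0
```

Emit:
arm_command --series '[[[0,0,0],0],[[0,0,0],0],[[0,0,0],0],[[0,0,0],0],[[0,0,0],0]]' --grip 1.0 --grip_force 20

```text
time_s: 8.9
tool_pos: [0.4851, -0.2413, 0.0427]
tool_rot: [180.0, -0.0, 77.7]
force: [-0.7, 0.5, 3.6]
grip_width: 0.0131
grasp_force: 20.0
```

Emit:
arm_command --series '[[[0,0,0],0],[[0,0,0],0],[[0,0,0],0],[[0,0,0],0],[[0,0,0],0]]'

```text
time_s: 9.4
tool_pos: [0.4852, -0.2413, 0.0427]
tool_rot: [180.0, -0.0, 77.7]
force: [-2.1, 1.5, 6.2]
grip_width: 0.0135
grasp_force: 20.0
```

Emit:
arm_command --series '[[[0,0,-5],0],[[0,0,-25],0],[[0,0,-50],0],[[0,0,-75],0],[[0,0,-85],0]]'

```text
time_s: 9.9
tool_pos: [0.4862, -0.2419, 0.1292]
tool_rot: [179.8, 0.0, 77.7]
force: [0.3, 0.8, -2.0]
grip_width: 0.0129
grasp_force: 20.0
```

Emit:
arm_command --series '[[[30,-5,0],-0.02],[[75,-12,0],-0.05],[[124,-20,0],-0.08],[[173,-27,0],-0.11],[[222,-35,0],-0.14]]'

```text
time_s: 10.4
tool_pos: [0.4974, -0.015, 0.1266]
tool_rot: [-180.0, -0.0, 85.8]
force: [1.3, -0.1, -1.8]
grip_width: 0.0133
grasp_force: 20.0
```

```bash
python3 - <<'E'
from h import *
rel(.510,.191,.125,92.3)
E
```

```text
shift [206.4  -2.5   1.6] turn -0.1132 from [ 0.4974 -0.015   0.1266] yaw 85.81
```

Emit:
arm_command --series '[[[48,-1,1],-0.03],[[96,-1,1],-0.06],[[144,-2,1],-0.09],[[185,-3,1],-0.11],[[204,-3,1],-0.113]]'

```text
time_s: 10.9
tool_pos: [0.5087, 0.1919, 0.1251]
tool_rot: [-179.9, -0.1, 92.6]
force: [-1.7, -0.7, -1.3]
grip_width: 0.0135
grasp_force: 20.0
```

Emit:
arm_command --series '[[[0,0,5],0],[[0,0,15],0],[[0,0,20],0],[[0,0,20],0],[[0,0,20],0]]'

```text
time_s: 11.4
tool_pos: [0.5102, 0.1853, 0.1059]
tool_rot: [-180.0, 0.0, 92.1]
force: [-0.3, 0.2, -1.5]
grip_width: 0.0134
grasp_force: 20.0
```

```bash
python3 - <<'E'
from h import *
rel(.510,.191,.0427,92.3)
im,d,K,T,c=shot("wrist");W=cloud(d,K,T);np.savez("w4.npz",W=W)
cv2.imwrite("pics/w4.png",cv2.resize(im,(640,480)))
E
```

```text
shift [ 5.7  0.1 63.2] turn -0.0034 from [0.5102 0.1853 0.1059] yaw 92.1
```

View pics/w4.png

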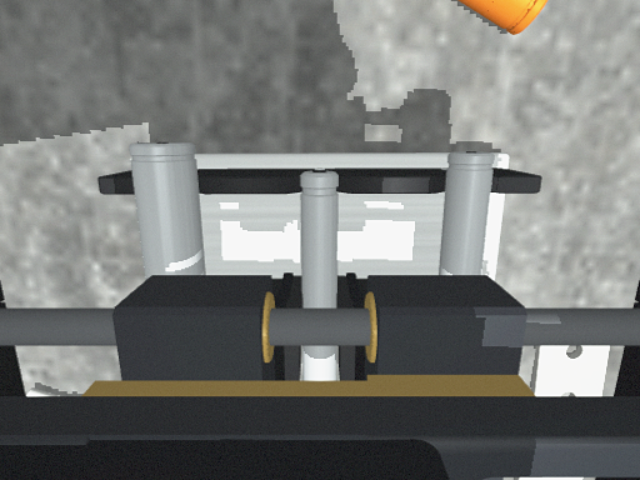

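The thin roller (column 319) hangs midway between its neighbours (165 and 469) and parallel to them. Its end sits a bit short, and a +6 mm shift covers that.

Emit:
arm_command --series '[[[6,0,15],-0.003],[[6,0,35],-0.003],[[6,0,50],-0.003],[[6,0,57],-0.003],[[6,0,60],-0.003]]'

```text
time_s: 11.95
tool_pos: [0.5092, 0.1925, 0.0449]
tool_rot: [-179.9, 0.1, 92.4]
force: [0.4, 0.4, -0.8]
grip_width: 0.0133
grasp_force: 20.0
```

Emit:
arm_command --series '[[[0,0,1],0],[[0,0,2],0],[[0,0,3],0],[[0,0,3],0],[[0,0,3],0]]'

```text
time_s: 12.45
tool_pos: [0.51, 0.1929, 0.0434]
tool_rot: [180.0, -0.0, 92.4]
force: [0.4, 0.1, -1.3]
grip_width: 0.0136
grasp_force: 20.0
```

Emit:
arm_command --series '[[[-2,0,0.5],0],[[-2,0,1],0],[[-2,0,1.5],0],[[-2,0,2],0],[[-2,0,2],0]]'

```text
time_s: 12.95
tool_pos: [0.5102, 0.1909, 0.0427]
tool_rot: [180.0, -0.0, 92.4]
force: [-4.5, -1.0, 10.0]
grip_width: 0.0132
grasp_force: 20.0
```

Seated (10 N up). Release and rise.

Emit:
arm_command --series '[[[0,0,0],0],[[0,0,0],0],[[0,0,0],0],[[0,0,0],0],[[0,0,-5],0]]' --grip 0.0

```text
time_s: 13.45
tool_pos: [0.5093, 0.1904, 0.0454]
tool_rot: [-179.9, 0.0, 92.4]
force: [0.3, 0.3, 0.6]
grip_width: 0.0411
grasp_force: 0.0
```

Emit:
arm_command --series '[[[0,0,-20],0],[[0,0,-45],0],[[0,0,-65],0],[[0,0,-75],0],[[0,0,-75],0]]'

```text
time_s: 13.95
tool_pos: [0.5109, 0.1912, 0.1226]
tool_rot: [179.8, -0.1, 92.4]
force: [0.6, 0.3, -0.1]
grip_width: 0.0436
grasp_force: 0.0
```

Emit:
arm_command --series '[[[0,-25,0],0],[[0,-55,0],0],[[0,-76,0],0],[[0,-76,0],0],[[0,-76,0],0]]'

```text
time_s: 14.45
tool_pos: [0.434, 0.1875, 0.1206]
tool_rot: [180.0, 0.0, 92.4]
force: [0.5, 0.1, -0.0]
grip_width: 0.0436
grasp_force: 0.0
```

```bash
python3 - <<'E'
from h import *
im,d,K,T,c=shot("wrist");W=cloud(d,K,T)
axis(W,.4345,.193,.064,.085,.015);axis(W,.5105,.193,.054,.065,.007)
rel(.4345,.193,.0525,92.3);print(env.get_obs()["grip_width"])
im,d,K,T,c=shot("top");cv2.imwrite("pics/t4.png",cv2.resize(im[140:260,140:400],(780,360)))
E
```

```text
axis x at cy [0.4352] yaw 92.3 z 0.062 y range [0.1405 0.2481] 5551 rms 0.0008
axis x at cy [0.5111] yaw 91.6 z 0.051 y range [0.1817 0.2471] 1705 rms 0.0018
shift [ 5.5  0.1 68.3] turn 0.0018 from [0.4346 0.1875 0.1208] yaw 92.4
0.04373038823236391
```

Emit:
arm_command --series '[[[6,0,15],0],[[6,0,35],0],[[6,0,55],0],[[6,0,65],0],[[6,0,68],0]]'

```text
time_s: 15.05
tool_pos: [0.4336, 0.1929, 0.0518]
tool_rot: [-179.9, 0.1, 92.4]
force: [-1.2, -0.5, -0.2]
grip_width: 0.0435
grasp_force: 0.0
```

Emit:
arm_command --series '[[[0,0,0],0],[[0,0,0],0],[[0,0,0],0],[[0,0,0],0],[[0,0,0],0]]' --grip 0.8 --grip_force 35

```text
time_s: 15.55
tool_pos: [0.4339, 0.1939, 0.0538]
tool_rot: [180.0, -0.0, 92.4]
force: [-1.8, -0.9, 5.5]
grip_width: 0.0296
grasp_force: 35.0
```

Emit:
arm_command --series '[[[0,0,-5],0],[[0,0,-20],0],[[0,0,-45],0],[[0,0,-65],0],[[0,0,-75],0]]'

```text
time_s: 16.05
tool_pos: [0.4342, 0.1936, 0.1293]
tool_rot: [179.9, -0.0, 92.4]
force: [0.6, 1.0, -5.2]
grip_width: 0.0293
grasp_force: 35.0
```

```bash
python3 - <<'E'
from h import *
rel(.4855,-.238,.127,77.8)
E
```

```text
shift [-433.4   33.1    2. ] turn 0.2549 from [0.4342 0.1936 0.1293] yaw 92.4
```

Emit:
arm_command --series '[[[-30,2,0],0.02],[[-75,6,0],0.05],[[-122,10,0],0.08],[[-170,13,0],0.11],[[-215,17,0],0.13]]'

```text
time_s: 16.55
tool_pos: [0.4588, -0.0228, 0.1273]
tool_rot: [-179.9, 0.0, 84.9]
force: [2.1, -0.2, -5.5]
grip_width: 0.0291
grasp_force: 35.0
```

```bash
python3 - <<'E'
from h import *
rel(.4855,-.238,.127,77.8)
E
```

```text
shift [-212.    45.8    0.3] turn 0.1237 from [ 0.4588 -0.0228  0.1273] yaw 84.89
```

Emit:
arm_command --series '[[[-45,10,0],0.03],[[-95,20,0],0.06],[[-143,31,0],0.09],[[-185,40,0],0.11],[[-210,46,0],0.124]]'

```text
time_s: 17.05
tool_pos: [0.4858, -0.2382, 0.1275]
tool_rot: [-180.0, 0.1, 77.6]
force: [0.2, 0.3, -4.5]
grip_width: 0.0294
grasp_force: 35.0
```

Emit:
arm_command --series '[[[0,0,5],0],[[0,0,15],0],[[0,0,20],0],[[0,0,20],0],[[0,0,20],0]]'

```text
time_s: 17.55
tool_pos: [0.4871, -0.2325, 0.1077]
tool_rot: [-180.0, -0.0, 78.0]
force: [0.4, 0.4, -4.6]
grip_width: 0.029
grasp_force: 35.0
```

```bash
python3 - <<'E'
from h import *
rel(.4852,-.238,.0538,77.8)
im,d,K,T,c=shot("wrist")
cv2.imwrite("pics/w5.png",cv2.resize(im,(640,480)))
E
```

```text
shift [-5.8 -0.7 53.9] turn 0.0028 from [ 0.4871 -0.2325  0.1077] yaw 77.96
```

View pics/w5.png

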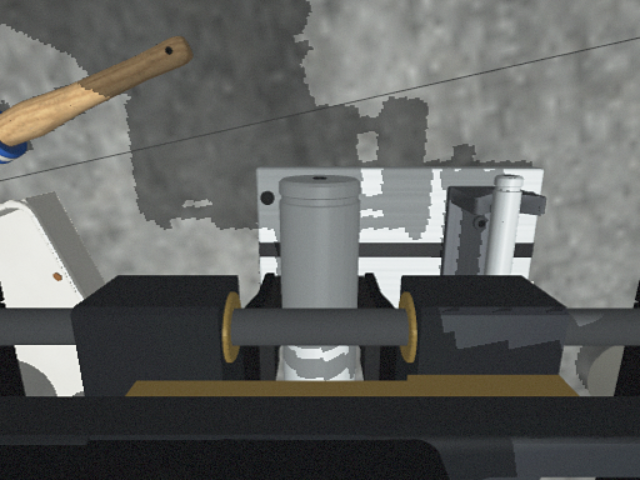

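The thick roller covers the near saddle (column 320), parallel with the far thin roller at (505,230). Lowering.

Emit:
arm_command --series '[[[-6,-1,12],0.003],[[-6,-1,30],0.003],[[-6,-1,43],0.003],[[-6,-1,49],0.003],[[-6,-1,51],0.003]]'

```text
time_s: 18.1
tool_pos: [0.4843, -0.2393, 0.0561]
tool_rot: [-179.9, 0.0, 77.7]
force: [0.5, 0.9, -5.2]
grip_width: 0.0293
grasp_force: 35.0
```

Emit:
arm_command --series '[[[0,0,1],0],[[0,0,2],0],[[0,0,3],0],[[0,0,3],0],[[0,0,3],0]]'

```text
time_s: 18.6
tool_pos: [0.4853, -0.2395, 0.0544]
tool_rot: [179.9, -0.0, 77.7]
force: [-0.5, 0.5, -4.7]
grip_width: 0.029
grasp_force: 35.0
```

Emit:
arm_command --series '[[[1,0,0.5],0],[[1,0,1],0],[[1,0,1.5],0],[[1,0,2],0],[[1,0,2],0]]'

```text
time_s: 19.1
tool_pos: [0.4857, -0.2391, 0.0538]
tool_rot: [179.9, -0.0, 77.7]
force: [-3.6, 1.5, 9.3]
grip_width: 0.029
grasp_force: 35.0
```

Emit:
arm_command --series '[[[0,0,0],0],[[0,0,0],0],[[0,0,0],0],[[0,0,0],0],[[0,0,-5],0]]' --grip 0.0

```text
time_s: 19.6
tool_pos: [0.4846, -0.2381, 0.0565]
tool_rot: [-179.9, -0.0, 77.7]
force: [0.9, -0.1, 0.2]
grip_width: 0.0433
grasp_force: 0.0
```

Emit:
arm_command --series '[[[0,0,-20],0],[[0,0,-45],0],[[0,0,-60],0],[[0,0,-65],0],[[0,0,-65],0]]'

```text
time_s: 20.1
tool_pos: [0.4855, -0.2384, 0.1226]
tool_rot: [179.9, -0.0, 77.7]
force: [-0.1, -0.3, -0.0]
grip_width: 0.0436
grasp_force: 0.0
```

Emit:
arm_command --series '[[[0,25,0],0],[[0,60,0],0],[[0,90,0],0],[[0,99,0],0],[[0,99,0],0]]'

```text
time_s: 20.6
tool_pos: [0.5816, -0.2594, 0.1203]
tool_rot: [-179.8, 0.1, 77.7]
force: [-0.4, -0.5, -0.3]
grip_width: 0.0433
grasp_force: 0.0
```

```bash
python3 - <<'E'
from h import *
o=env.get_obs();print(o["tool_pos"],o["tool_rot"],o["grip_width"])
im,d,K,T,c=shot("wrist");W=cloud(d,K,T)
W=W.reshape(-1,3);W=W[np.isfinite(W).all(1)]
for cx,cy,r,z0 in((.5830,-.26,.007,.0535),(.486,-.2391,.015,.066)):
    yaw=np.radians(78);a=np.array([np.cos(yaw),np.sin(yaw)]);n=np.array([a[1],-a[0]])
    for it in range(6):
        q=W[:,:2]-[cx,cy];m=(abs(q@n)<r*.9)&(abs(q@a)<.058)&(W[:,2]>z0)&(W[:,2]<.085)
        Q=W[m];s=(Q[:,:2]-[cx,cy])@a;t=(Q[:,:2]-[cx,cy])@n
        p=np.polyfit(s,t,1);cx,cy=np.array([cx,cy])+p[1]*n;yaw-=np.arctan(p[0]);a=np.array([np.cos(yaw),np.sin(yaw)]);n=np.array([a[1],-a[0]])
    print(round(cx,4),round(cy,4),"yaw",np.degrees(yaw).round(2),"ends",np.percentile(s,[.5,99.5]).round(4),"top",np.percentile(Q[:,2],90).round(4))
rel(.582,-.2585,.0418,77.8)
E
```

```text
[ 0.58159767 -0.25944397  0.12034401] [-1.79841284e+02  5.49259688e-02  7.77117126e+01] 0.04334521381225897
0.5842 -0.2603 yaw 77.74 ends [-0.0289  0.0559] top 0.0581
0.4917 -0.2403 yaw 79.21 ends [-0.0028  0.0547] top 0.077
shift [ 1.4  1.4 78.9] turn -0.0024 from [ 0.5806 -0.2596  0.1207] yaw 77.66
```

Emit:
arm_command --series '[[[1,2,20],0],[[1,2,45],0],[[1,2,65],0],[[1,2,75],0],[[1,2,79],0]]'

```text
time_s: 21.15
tool_pos: [0.5823, -0.2587, 0.0421]
tool_rot: [-179.9, -0.0, 77.6]
force: [0.2, 0.1, 1.6]
grip_width: 0.0433
grasp_force: 0.0
```

Emit:
arm_command --series '[[[0,0,0],0],[[0,0,0],0],[[0,0,0],0],[[0,0,0],0],[[0,0,0],0]]' --grip 1.0 --grip_force 20

```text
time_s: 21.65
tool_pos: [0.5836, -0.259, 0.0435]
tool_rot: [-180.0, -0.0, 77.7]
force: [-1.8, 0.9, 3.6]
grip_width: 0.0133
grasp_force: 20.0
```

Emit:
arm_command --series '[[[0,0,0],0],[[0,0,-5],0],[[0,0,-30],0],[[0,0,-65],0],[[0,0,-85],0]]'

```text
time_s: 22.15
tool_pos: [0.585, -0.2597, 0.1306]
tool_rot: [179.8, 0.0, 77.7]
force: [0.7, -0.0, -1.2]
grip_width: 0.0131
grasp_force: 20.0
```

```bash
python3 - <<'E'
from h import *
rel(.46,.0,.128,85);rel(.4338,.1928,.128,92.3)
E
```

```text
shift [ 227.  -177.6    1.9] turn -0.1279 from [ 0.585  -0.2597  0.1306] yaw 77.67
shift [ 409.8 -244.3    1.6] turn -0.2553 from [ 0.585  -0.2597  0.1306] yaw 77.67
```

Emit:
arm_command --series '[[[28,-17,0],-0.02],[[68,-41,0],-0.05],[[110,-66,0],-0.07],[[152,-91,0],-0.1],[[192,-115,0],-0.12]]'

```text
time_s: 22.65
tool_pos: [0.5118, -0.0449, 0.1281]
tool_rot: [180.0, -0.0, 84.6]
force: [0.0, 1.1, -0.1]
grip_width: 0.0134
grasp_force: 20.0
```

```bash
python3 - <<'E'
from h import *
rel(.4338,.1928,.128,92.3)
E
```

```text
shift [ 2.293e+02 -1.000e+02  2.000e-01] turn -0.134 from [ 0.5118 -0.0449  0.1281] yaw 84.62
```

Emit:
arm_command --series '[[[42,-18,0],-0.025],[[86,-37,0],-0.05],[[130,-56,0],-0.08],[[174,-75,0],-0.1],[[210,-91,0],-0.134]]'

```text
time_s: 23.15
tool_pos: [0.4409, 0.1735, 0.1284]
tool_rot: [179.9, -0.1, 92.4]
force: [0.2, 0.2, -1.2]
grip_width: 0.0133
grasp_force: 20.0
```

Emit:
arm_command --series '[[[10,-5,2],0],[[15,-8,10],0],[[15,-8,15],0],[[15,-8,15],0],[[15,-8,15],0]]'

```text
time_s: 23.65
tool_pos: [0.4339, 0.1838, 0.1128]
tool_rot: [-180.0, 0.0, 92.1]
force: [-0.4, -0.3, -1.2]
grip_width: 0.0134
grasp_force: 20.0
```

```bash
python3 - <<'E'
from h import *
rel(.4338,.1928,.0433,92.3)
im,d,K,T,c=shot("wrist")
cv2.imwrite("pics/w6.png",cv2.resize(im,(640,480)))
E
```

```text
shift [ 9.1  0.2 69.5] turn -0.0041 from [0.4339 0.1838 0.1128] yaw 92.06
```

View pics/w6.png

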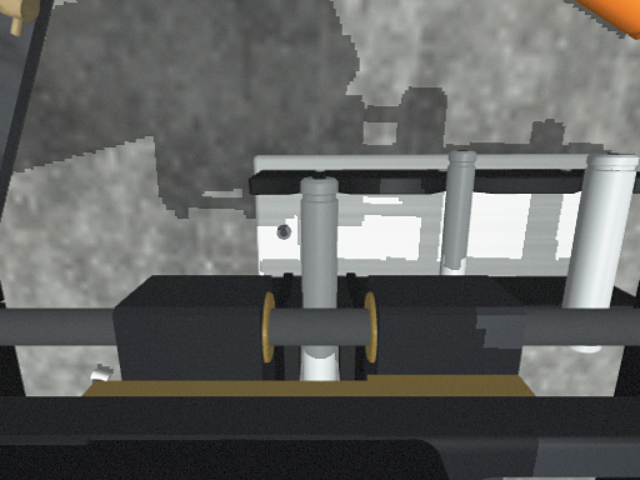

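The wrist view shows the first thin roller seated at (460,220), the mid roller at right (600,250), and the held one at column 319 over the free place, 9 mm short lengthwise.

Emit:
arm_command --series '[[[9,0,12],-0.003],[[9,0,35],-0.003],[[9,0,55],-0.003],[[9,0,63],-0.003],[[9,0,66],-0.003]]'

```text
time_s: 24.2
tool_pos: [0.4324, 0.1942, 0.0459]
tool_rot: [-179.9, 0.1, 92.4]
force: [-0.5, -0.5, -1.0]
grip_width: 0.0132
grasp_force: 20.0
```

Emit:
arm_command --series '[[[0,0,1],0],[[0,0,2],0],[[0,0,3],0],[[0,0,3],0],[[0,0,3],0]]'

```text
time_s: 24.7
tool_pos: [0.4332, 0.1946, 0.0444]
tool_rot: [180.0, -0.0, 92.4]
force: [0.2, -0.8, -0.6]
grip_width: 0.0133
grasp_force: 20.0
```

Emit:
arm_command --series '[[[-1,0.5,0.5],0],[[-1,0.5,1],0],[[-1,0.5,1.5],0],[[-1,0.5,2],0],[[-1,0.5,2],0]]'

```text
time_s: 25.2
tool_pos: [0.434, 0.1936, 0.0434]
tool_rot: [180.0, -0.0, 92.4]
force: [-2.6, -2.0, 9.4]
grip_width: 0.0131
grasp_force: 20.0
```

Seated. Release, rise, go to the stand.

Emit:
arm_command --series '[[[0,0,0],0],[[0,0,0],0],[[0,0,0],0],[[0,0,0],0],[[0,0,-5],0]]' --grip 0.0

```text
time_s: 25.7
tool_pos: [0.4329, 0.1931, 0.0466]
tool_rot: [-179.9, 0.1, 92.4]
force: [-0.4, -0.4, 0.1]
grip_width: 0.0413
grasp_force: 0.0
```

Emit:
arm_command --series '[[[0,0,-20],0],[[0,0,-50],0],[[0,0,-80],0],[[0,0,-85],0],[[0,0,-85],0]]'

```text
time_s: 26.2
tool_pos: [0.4342, 0.1939, 0.1332]
tool_rot: [179.9, -0.1, 92.4]
force: [-1.0, -0.2, -1.1]
grip_width: 0.0436
grasp_force: 0.0
```

```bash
python3 - <<'E'
from h import *
rel(.5105,-.0005,.125,73.9)
E
```

```text
shift [-197.5   68.     8. ] turn 0.3231 from [0.4342 0.1939 0.1332] yaw 92.41
```

Emit:
arm_command --series '[[[-40,14,2],0.06],[[-85,29,4],0.13],[[-130,45,6],0.2],[[-175,60,8],0.27],[[-197,68,8],0.323]]'

```text
time_s: 26.7
tool_pos: [0.5094, -0.0054, 0.1227]
tool_rot: [-179.9, 0.2, 73.4]
force: [0.3, 0.6, -1.0]
grip_width: 0.0437
grasp_force: 0.0
```

Emit:
arm_command --series '[[[0,0,5],0],[[0,0,10],0],[[0,0,10],0],[[0,0,10],0],[[0,0,10],0]]'

```text
time_s: 27.2
tool_pos: [0.5095, 0.0008, 0.114]
tool_rot: [-180.0, -0.0, 74.0]
force: [0.1, 0.3, -0.2]
grip_width: 0.0435
grasp_force: 0.0
```

```bash
python3 - <<'E'
from h import *
rel(.5105,-.0003,.0525,73.8)
im,d,K,T,c=shot("wrist");W=cloud(d,K,T);axis(W,.512,-.0003,.064,.085,.015)
E
```

```text
shift [-0.8  1.2 61.5] turn 0.0041 from [0.5095 0.0008 0.114 ] yaw 74.04
axis x at cy [0.5122] yaw 73.71 z 0.062 y range [-0.0509  0.0548] 5691 rms 0.0008
```

Emit:
arm_command --series '[[[0.5,1,12],0.004],[[0.5,1,32],0.004],[[0.5,1,50],0.004],[[0.5,1,58],0.004],[[0.5,1,61],0.004]]'

```text
time_s: 27.75
tool_pos: [0.5101, -0.0004, 0.0519]
tool_rot: [-179.9, 0.1, 73.7]
force: [0.4, 0.5, 0.0]
grip_width: 0.0436
grasp_force: 0.0
```

Emit:
arm_command --series '[[[0,0,0],0],[[0,0,0],0],[[0,0,0],0],[[0,0,0],0],[[0,0,0],0]]' --grip 0.8 --grip_force 35

```text
time_s: 28.25
tool_pos: [0.5113, -0.0002, 0.0538]
tool_rot: [179.9, -0.1, 73.7]
force: [-1.3, 1.1, 4.3]
grip_width: 0.0294
grasp_force: 35.0
```

Emit:
arm_command --series '[[[0,0,-5],0],[[0,0,-20],0],[[0,0,-45],0],[[0,0,-68],0],[[0,0,-78],0]]'

```text
time_s: 28.75
tool_pos: [0.5114, -0.0004, 0.1325]
tool_rot: [179.9, -0.1, 73.7]
force: [0.7, 0.8, -5.4]
grip_width: 0.029
grasp_force: 35.0
```

```bash
python3 - <<'E'
from h import *
rel(.583,-.258,.13,77.8)
E
```

```text
shift [-227.1  141.2    2.5] turn -0.0722 from [ 5.114e-01 -4.000e-04  1.325e-01] yaw 73.66
```

Emit:
arm_command --series '[[[-28,17,0],-0.01],[[-68,42,0],-0.03],[[-108,67,0],-0.04],[[-148,92,0],-0.055],[[-185,115,0],-0.072]]'

```text
time_s: 29.25
tool_pos: [0.5687, -0.2119, 0.1298]
tool_rot: [-179.9, 0.0, 77.8]
force: [0.7, -0.6, -5.1]
grip_width: 0.0294
grasp_force: 35.0
```

Emit:
arm_command --series '[[[-25,14,0],0],[[-38,24,8],0],[[-38,24,15],0],[[-38,24,15],0],[[-38,24,15],0]]'

```text
time_s: 29.75
tool_pos: [0.5841, -0.2504, 0.115]
tool_rot: [-179.9, -0.1, 77.9]
force: [0.1, -0.2, -4.7]
grip_width: 0.0292
grasp_force: 35.0
```

```bash
python3 - <<'E'
from h import *
rel(.5830,-.259,.0538,77.8)
im,d,K,T,c=shot("wrist")
cv2.imwrite("pics/w7.png",cv2.resize(im,(640,480)))
E
```

```text
shift [-8.7  0.8 61.2] turn 0.0016 from [ 0.5841 -0.2504  0.115 ] yaw 77.89
```

View pics/w7.png

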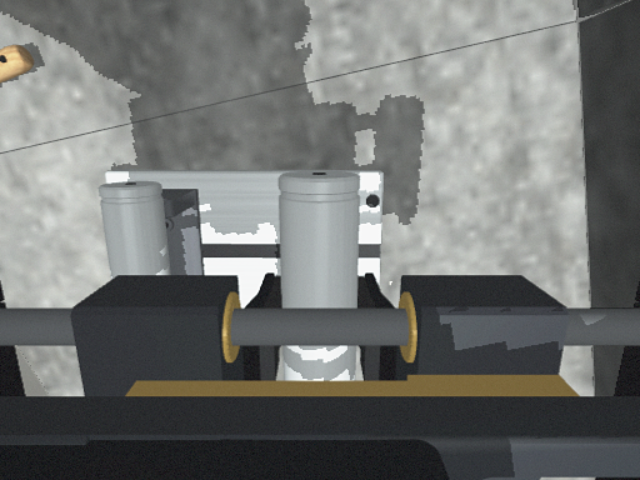

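The first thick roller sits in the near saddle at (132,235); the held one is over the far saddle (column 320), parallel to it. Lowering.

Emit:
arm_command --series '[[[-8,0,12],0.002],[[-8,0,32],0.002],[[-8,0,50],0.002],[[-8,0,56],0.002],[[-8,0,58],0.002]]'

```text
time_s: 30.3
tool_pos: [0.5822, -0.2596, 0.0567]
tool_rot: [-179.9, -0.0, 77.7]
force: [0.2, -0.1, -5.4]
grip_width: 0.0293
grasp_force: 35.0
```

Emit:
arm_command --series '[[[0,0,1],0],[[0,0,2],0],[[0,0,3],0],[[0,0,3],0],[[0,0,3],0]]'

```text
time_s: 30.8
tool_pos: [0.5831, -0.2602, 0.0554]
tool_rot: [180.0, -0.0, 77.7]
force: [-0.4, -0.8, -5.4]
grip_width: 0.0291
grasp_force: 35.0
```

Emit:
arm_command --series '[[[1,0,0.5],0],[[1,0,1],0],[[1,0,1.5],0],[[1,0,2],0],[[1,0,2.3],0]]'

```text
time_s: 31.3
tool_pos: [0.5836, -0.2592, 0.0538]
tool_rot: [179.9, -0.0, 77.7]
force: [-1.9, 2.1, 5.4]
grip_width: 0.0295
grasp_force: 35.0
```

Emit:
arm_command --series '[[[0,0,0],0],[[0,0,0],0],[[0,0,0],0],[[0,0,0],0],[[0,0,-5],0]]' --grip 0.0

```text
time_s: 31.8
tool_pos: [0.5826, -0.2591, 0.0571]
tool_rot: [-179.9, -0.0, 77.7]
force: [-0.5, 0.1, 0.3]
grip_width: 0.0431
grasp_force: 0.0
```

Emit:
arm_command --series '[[[0,0,-25],0],[[0,0,-60],0],[[0,0,-100],0],[[0,0,-130],0],[[0,0,-140],0]]'

```text
time_s: 32.3
tool_pos: [0.5847, -0.2605, 0.202]
tool_rot: [179.6, 0.0, 77.7]
force: [-0.5, -0.7, 0.4]
grip_width: 0.0434
grasp_force: 0.0
```

Emit:
arm_command --series '[[[30,-30,-5],0],[[60,-60,-10],0],[[90,-90,-15],0],[[110,-110,-15],0],[[110,-110,-15],0]]'

```text
time_s: 32.8
tool_pos: [0.4976, -0.1239, 0.212]
tool_rot: [-179.9, -0.2, 78.0]
force: [-1.3, -0.3, -0.1]
grip_width: 0.0436
grasp_force: 0.0
```

Emit:
arm_command --series '[[[-30,0,0],0],[[-65,0,0],0],[[-100,0,0],0],[[-130,0,0],0],[[-130,0,0],0]]'

```text
time_s: 33.3
tool_pos: [0.469, -0.2616, 0.2126]
tool_rot: [-180.0, 0.2, 77.2]
force: [-0.2, -0.0, -0.3]
grip_width: 0.0438
grasp_force: 0.0
```

```bash
python3 - <<'E'
from h import *
im,d,K,T,c=shot("top");cv2.imwrite("pics/t8.png",cv2.resize(im[130:260,130:410],(800,371)))
W=cloud(d,K,T)
axis(W,.51,.192,.054,.07,.007);axis(W,.4335,.193,.054,.07,.007);axis(W,.5851,.192,.06,.078,.011)
axis(W,.5835,-.259,.064,.085,.015);axis(W,.4855,-.239,.064,.085,.015)
o=env.get_obs();print(o["tool_pos"],o["grip_width"])
im,d,K,T,c=shot("wrist");cv2.imwrite("pics/w8.png",cv2.resize(im,(640,480)))
E
```

```text
axis x at cy [0.509] yaw 91.07 z 0.0523 y range [0.1371 0.245 ] 261 rms 0.0024
axis x at cy [0.4331] yaw 92.13 z 0.0523 y range [0.1374 0.246 ] 273 rms 0.0023
axis x at cy [0.585] yaw 92.51 z 0.0579 y range [0.1385 0.2467] 400 rms 0.0018
axis x at cy [0.583] yaw 77.7 z 0.0636 y range [-0.3111 -0.2045] 549 rms 0.0017
axis x at cy [0.485] yaw 77.77 z 0.0634 y range [-0.2924 -0.1858] 560 rms 0.0017
[ 0.47004361 -0.25868513  0.2123991 ] 0.04380034268251155
```

View pics/t8.png

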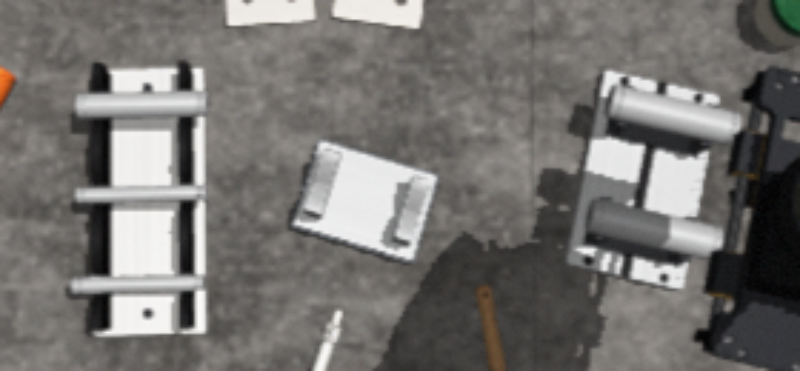

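The top view shows both thick rollers in the bed saddles, (675,112) and (655,228), and the thin ones at (140,194) and (137,286) in the rack. The mid roller is untouched at (140,104) and the stand is empty. Fitted heights match seated values to within 1 mm, so I'm handing in.

Emit:
arm_command --series '[[[0,0,0],0],[[0,0,0],0],[[0,0,0],0],[[0,0,0],0],[[0,0,0],0]]'

```text
time_s: 33.9
tool_pos: [0.4716, -0.2549, 0.2128]
tool_rot: [180.0, -0.0, 77.7]
force: [-0.4, 0.1, -0.7]
grip_width: 0.0433
grasp_force: 0.0
```

```bash
python3 -c "
from cell import env
print(env.sign_off())"
```

```text
the job is handed in; nothing more can be done
None
```

The changeover is done and handed in after about 34 s of robot time: both thick rollers are in the bed saddles, both thin rollers are in the vacated rack places, the middle-sized roller was left in its place, and the V-block stand is empty (no verdict came back at hand-in).

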